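Hang the test weight on the force gauge

TASK

For the check of the force gauge, hang the larger of the two hooked test weights on the gauge's eye (the black tab above the hook is there to grip it by): bring the eye's front bar into the mouth of the hook and press down until the sprung gate is pushed open by the bar and snaps shut beneath it. Then let go, so that the weight hangs freely and upright from the bar, and leave the smaller weight standing where it is.

Things in the scene. Friction and masses are not known exactly. Their poses are not given: they have to be found in the camera images.
- big_grip (a point): Centre of the 34 (x) x 14 (y) x 47 mm black tab topping the larger hooked weight: steel cylinder 54 mm across, 40 high, 0.6-0.85 kg. 172 mm above its underside, on its axis; tab ends 31 mm below, 16 above. z up, x from hook's shank to tip. Pinch across y. 8 mm hook bar in the x-z plane: shank x=-19, tip x=+19, turned out to 24, ending 97 mm below; cylinder top 132 below: side mouth open to +x.
- big_gate (a joint): Sprung gate of the larger hook, a 6 mm pin across the 30 mm gap between shank and tip, 87 mm below the tab's centre. 0 shut (level), 1.4 rad fully open, swung up against the shank; opens with 3-8 N from below. A 10 mm bar enters sideways 102-127 mm below the tab's centre; moved up the hook it opens the gate, which shuts once the bar is less than 46 mm below; it rests at 41 mm, x=0, in the bend.
- eye (a point): Middle of the front bar of the fixed force gauge's eye, 175 mm above the bench: a level rectangular loop of 10 mm steel bar, 76 mm wide (y), 56 mm deep opening, on the near end of the beam. z up, x from bar to column, y along bar. Beam and column rise at most 20 mm above the bar; free space before and below it. To hang: weight's x along this x, hook tip over the opening, shank on the near side.
- small_grip (a point): Centre of the black tab of the smaller hooked weight, a flat steel disc 46 mm in diameter and 16 mm high with the same hook and tab as the larger; this point is 148 mm above its underside, axes as for the larger. To be left standing where it is.
There are look-alikes about, which are no part of the job. What is shaped like the part that bears big_grip but purple is not meant.

How it is judged:
By the outcome, as a careful person would: the job done as asked, in the order asked, and still so for the second after the job is handed in, with the robot touching nothing.
It also fails if it takes over 45 s, if anything falls off the work surface, if the arm or the gripper's body presses on something with over 40 N, if the wrist force passes 120 N, or if a joint passes its speed limit or range.

ROBOT

A 6-joint arm with a two-finger parallel gripper is mounted at the origin on the work surface. World frame = base frame: x ahead of the robot, y to its left, z up, the work surface at z = 0. Lengths are in m, angles in rad, forces in N, time in s.
With the tool pointing down it reaches from about 0.375 to 0.975 m from the base axis. Payload 3.8 kg.
Tool frame: the origin (TCP) lies between the finger pads; the fingertips stand 17 mm ahead of it and the grasp point (between the pads) lies 2 mm behind it; y points along the fingers, z is the direction in which the jaws open and shut, and the axes are right-handed (so a half turn about y gives the same grasp; the last joint's range is limited). The gripper opens to 85 mm and grips with 20 to 120 N. Pads are 22 mm wide; open, the fingers measure 114 mm over their backs; the gripper's body (76 mm by 85 mm) begins 54 mm behind the grasp point. The pads swing forward as they close: fully open they stand 13 mm farther back than shut.
Start: joints at [-1.31, 0.264, 1.604, -0, 1.274, -0.037], TCP at [0.198, -0.645, 0.248] pointing down, gripper open.
Joint ranges: [-2.63, 2.63], [-0.94, 2.18], [0.31, 2.57], [-1.31, 4.45], [0, 2.66], [-2.55, 2.55]. Speed limits (rad/s): [2.57, 2.57, 3.14, 3.14, 3.14, 3.14].

INTERFACE

Orientations are given as a rotation vector (axis times angle).
In Python, from workcell import bot, eyes, nets gives the robot as it stands. The module is installed in compiled form; this text tells all that it offers.
- The arm moves only by the tool jog_arm, never from a script. Its arguments are lists of equal length, an entry for each row: "turn": the turn, a rotation vector about the tool's x, y, z in rad, a list of three; "slide": the shift along the tool's x, y, z in mm, a list of three; "grip": the opening in per cent of the stroke, from 0 (shut) to 100 (fully open). A call has 1 to 5 rows; each row shifts and turns the commanded pose from where the row before left it, along the tool's axes as they then stand; what a row does not reach is not made up. A row lasts 1/10 s, in which the tool goes at most 50 mm and 8.59 degrees, less where a joint would pass 70% of its speed; a pose out of reach is approached as far as the arm can. A call with a gripper value outside its range is refused whole. The fingers move at their own pace and stop on an object; "newtons" is the grip in N (left out, the last holds). Time passes only in rows, so rows that do not move let the fingers close. It gives the time, the measured TCP pose, the force and the opening at its end, in the units of the state.
- bot.read_state(): the state, without advancing time (a new reading comes with each control period).
- eyes.read_camera(name): name is "side" or "top"; returns a dict with "img" (400x640x3 uint8, red, green, blue), "depth" (400x640 float32, m along the optical axis (not along the pixel's ray), 0 where there is no reading), "intrinsics" (3x3 intrinsics, pixels), "position" and "rotation" of the camera in the world. Camera axes: x right, y down, z forward; pixel columns grow to the right and rows downward; lengths in m; the calibration is good to about 2 mm. A picture is of the moment at which its call begins.
- bot.finish_job(): hands the job in, once; it reports no verdict.
Trained networks look in a picture, given as the dict that the camera call returned (one of the last four; its "shot" number tells which), for a name from the list of things; names that differ only in an ending like _2 or _b are one class to them, and where a whole thing is asked for, a point or a joint stands for the part that bears it (a point fixed in the world has none). Each returns a list of dicts, best first, with "conf" (0 to 1); they miss things now and then, are a little off and sometimes report something else, mostly with a low value. They report only what shows in the picture. A call takes as long as a camera call. They do not tell look-alikes from the thing itself.
- nets.search_frame(thing, picture): "xyz" ([x, y, z] in m, in the coordinates of the camera as it stood for that picture, good to about 4 mm: the middle of the surface that is visible of it).
The state is a dict: "time": time; "q": joint angles; "joint_vel": joint speeds; "joint_torque": joint torques, N m; "tool_pos": TCP position; "tcp_rot": TCP orientation; "wrist_force": force on the tool from outside, world axes, zero at the start; "torque": the same for the moment, N m; "width": opening from 0.0 (shut) to 1.0 (fully open).
Only numpy, scipy, OpenCV 4.12 (cv2) and the standard library are available. Lean on these libraries where they do the work, as an engineer would, in place of code of your own. Each camera call takes 0.05 s, during which the arm holds its last target.

## Working session

There is one attempt and no reset: what is moved stays moved. The work goes in short steps, Python scripts to look and compute and a tool call to move; the robot and the scene stay as the last step left them, time stands still between calls to the robot, and variables do not carry over. Pictures are saved under pics/ and viewed, and the job is handed in when it is done.

Besides the shell and the picture viewer there is one more tool, called after "Call:" as name(argument=value, ...) on one line, values as JSON. jog_arm: Moves the arm, as the interface text tells. Its arguments: {"type":"object","properties":{"turn":{"type":"array"},"slide":{"type":"array"},"grip":{"type":"array"},"newtons":{"type":"number"}},"required":["turn","slide","grip"]}

```bash
mkdir -p pics
cat > h.py <<'E'
import numpy as np, cv2
from scipy.spatial.transform import Rotation as R
from workcell import bot, eyes, nets
def w(pic,p): return np.array(pic["rotation"])@np.array(p)+np.array(pic["position"])
def px(pic,p):
    c=np.array(pic["rotation"]).T@(np.array(p)-np.array(pic["position"])); q=np.array(pic["intrinsics"])@c; return (q[:2]/q[2]).round(0)
def pts(pic):
    d=pic["depth"];K=np.array(pic["intrinsics"]);v,u=np.mgrid[:400,:640]
    c=np.stack([(u-K[0,2])/K[0,0]*d,(v-K[1,2])/K[1,1]*d,d],-1)
    return c@np.array(pic["rotation"]).T+np.array(pic["position"])
def save(pic,n): cv2.imwrite("pics/"+n,cv2.cvtColor(pic["img"],cv2.COLOR_RGB2BGR))
E
python3 - <<'E'
from h import *
s=bot.read_state();print({k:np.round(v,3) for k,v in s.items()})
for n in("side","top"):
    p=eyes.read_camera(n);save(p,n+"0.png");np.savez(n+"0.npz",**{k:np.array(v) for k,v in p.items()})
    print(n,p["position"],np.round(p["rotation"],3).tolist())
    for t in("big_grip","small_grip","big_gate","eye"):
        for r in nets.search_frame(t,p): W=w(p,r["xyz"]);print(t,round(r["conf"],2),W.round(3),px(p,W))
E
```

```text
{'time': np.float64(0.0), 'q': array([-1.31 ,  0.265,  1.605, -0.   ,  1.274, -0.037]), 'joint_vel': array([-0.001, -0.001, -0.001, -0.   , -0.001, -0.   ]), 'joint_torque': array([-0.0000e+00, -5.1512e+01, -3.6731e+01, -0.0000e+00,  1.3000e-02,
       -0.0000e+00]), 'tool_pos': array([ 0.198, -0.645,  0.247]), 'tcp_rot': array([-0.309,  2.064, -2.059]), 'wrist_force': array([-0.497,  0.225,  0.509]), 'torque': array([-0.014, -0.009,  0.06 ]), 'width': np.float64(1.001)}
side [0.27706631 0.74633387 0.74984572] [-0.282, 2.738, -1.27]Traceback (most recent call last):
  File "<stdin>", line 7, in <module>
  File "h.py", line 6, in px
    c=np.array(pic["rotation"]).T@(np.array(p)-np.array(pic["position"])); q=np.array(pic["intrinsics"])@c; return (q[:2]/q[2]).round(0)
                                                                             ~~~~~~~~~~~~~~~~~~~~~~~~~~~^~
ValueError: matmul: Input operand 1 does not have enough dimensions (has 0, gufunc core with signature (n?,k),(k,m?)->(n?,m?) requires 1)
```

```bash
sed -i 's/np.array(pic\["rotation"\])/R.from_rotvec(pic["rotation"]).as_matrix()/g' h.py
python3 - <<'E'
from h import *
for n in("side","top"):
    p=eyes.read_camera(n);save(p,n+"0.png");np.savez(n+"0.npz",**{k:np.array(v) for k,v in p.items()})
    print(n,p["position"],np.round(p["rotation"],3).tolist())
    for t in("big_grip","small_grip","big_gate","eye"):
        for r in nets.search_frame(t,p): W=w(p,r["xyz"]);print(t,round(r["conf"],2),W.round(3),px(p,W))
E
```

```text
side [0.27706631 0.74633387 0.74984572] [-0.282, 2.738, -1.27]
big_grip 0.86 [0.325 0.188 0.116] [363. 276.]
big_grip 0.68 [0.317 0.286 0.04 ] [358. 347.]
big_grip 0.61 [0.423 0.261 0.044] [302. 324.]
small_grip 0.7 [ 0.452 -0.216  0.086] [335. 157.]
big_gate 0.59 [0.426 0.261 0.09 ] [299. 308.]
eye 0.72 [0.699 0.051 0.071] [203. 218.]
eye 0.64 [0.429 0.263 0.091] [298. 309.]
eye 0.35 [ 0.453 -0.219  0.087] [334. 156.]
top [ 0.24197045 -0.00153592  1.17553291] [-2.225, 1.979, -0.216]
big_grip 0.82 [0.423 0.256 0.038] [215. 216.]
big_grip 0.81 [0.317 0.267 0.041] [202. 261.]
small_grip 0.92 [ 0.451 -0.224  0.062] [426. 226.]
eye 0.77 [0.695 0.021 0.099] [330. 107.]
```

View pics/side0.png

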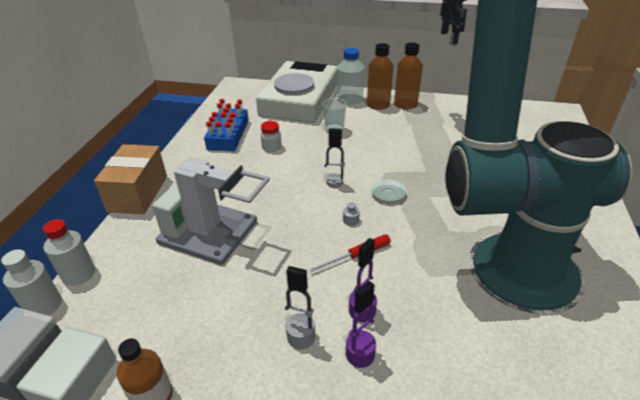

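View pics/top0.png

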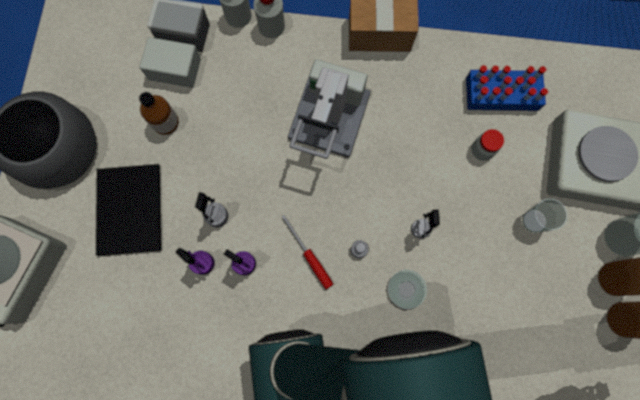

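Candidates for the larger weight in the side view are grey at (300,310), purple at (363,285) and purple at (361,330). The flat-disc weight at (335,160) is the small one. The grey one with the tall cylinder fits, since purple is excluded. I'll confirm it in an enlarged crop and measure its pose along with the eye's.

Run:
```python
from h import *
S=dict(np.load("side0.npz"));T=dict(np.load("top0.npz"))
def crop(p,u,v,r=50,k=6):
    a=cv2.cvtColor(p["img"],cv2.COLOR_RGB2BGR)[v-r:v+r,u-r:u+r]; return cv2.resize(a,(400,400),interpolation=cv2.INTER_CUBIC)
a=np.hstack([crop(S,300,308),crop(T,212,215,40)]);cv2.imwrite("pics/c1.png",a)
a=np.hstack([crop(S,240,190),crop(T,325,125,50)]);cv2.imwrite("pics/c2.png",a)
for n,p in(("S",S),("T",T)):
    P=pts(p);g=p["img"].astype(int)
    print(p["intrinsics"].round(1).tolist())
    x,y,z=P[...,0],P[...,1],P[...,2]
    m=(p["depth"]>0)&(abs(x-.425)<.06)&(abs(y-.26)<.06)
    for lo,hi in((.01,.038),(.038,.05),(.05,.14),(.14,.155),(.155,.175),(.175,.2)):
        q=m&(z>lo)&(z<hi)
        if q.sum(): print(n,lo,q.sum(),P[q].mean(0).round(4),P[q].min(0).round(3),P[q].max(0).round(3),g[q].mean(0).round())
    q=m&(z>.145); 
    if q.sum()>5:
        r=cv2.minAreaRect((P[q][:,:2]*1000).astype(np.float32));print(r)
    for zl,zh in((.16,.185),):
        q=(p["depth"]>0)&(abs(x-.69)<.12)&(abs(y-.05)<.12)&(z>zl)&(z<zh)
        for xb in np.arange(.56,.80,.01):
            k=q&(abs(x-xb)<.005)
            if k.sum(): print(n,round(xb,3),k.sum(),np.percentile(y[k],[0,20,50,80,100]).round(3),z[k].mean().round(3))
```

```text
[[464.4, 0.0, 315.0], [0.0, 464.4, 205.5], [0.0, 0.0, 1.0]]
S 0.01 288 [0.4229 0.277  0.0259] [0.402 0.233 0.01 ] [0.455 0.288 0.038] [90. 91. 93.]
S 0.038 485 [0.43   0.2626 0.0401] [0.403 0.233 0.038] [0.454 0.287 0.049] [134. 136. 139.]
S 0.05 349 [0.424  0.2624 0.0993] [0.403 0.255 0.05 ] [0.455 0.269 0.139] [88. 89. 88.]
S 0.14 98 [0.4265 0.2657 0.1491] [0.411 0.257 0.141] [0.444 0.269 0.155] [38. 38. 37.]
S 0.155 162 [0.427  0.2658 0.1652] [0.411 0.26  0.155] [0.445 0.27  0.175] [29. 29. 29.]
S 0.175 229 [0.4275 0.2627 0.1845] [0.411 0.252 0.175] [0.446 0.27  0.19 ] [41. 41. 42.]
((428.32293701171875, 260.146484375), (16.600143432617188, 34.03048324584961), 84.74542999267578)
S 0.57 20 [0.009 0.015 0.087 0.093 0.095] 0.177
S 0.58 47 [0.008 0.014 0.088 0.091 0.095] 0.178
S 0.59 41 [0.007 0.011 0.015 0.09  0.092] 0.178
S 0.6 45 [0.003 0.01  0.082 0.088 0.09 ] 0.177
S 0.61 74 [-0.004  0.007  0.011  0.084  0.088] 0.175
S 0.62 155 [0.013 0.027 0.046 0.063 0.086] 0.174
S 0.63 55 [0.062 0.074 0.082 0.085 0.087] 0.175
S 0.64 13 [0.051 0.053 0.053 0.054 0.057] 0.18
S 0.65 30 [0.049 0.05
[... 1332 characters left out ...]
091] 0.18
T 0.6 42 [0.002 0.005 0.012 0.084 0.089] 0.18
T 0.61 63 [-0.003  0.004  0.014  0.082  0.088] 0.179
T 0.62 108 [0.018 0.032 0.05  0.075 0.085] 0.176
T 0.63 19 [0.023 0.065 0.073 0.078 0.084] 0.176
T 0.64 6 [0.021 0.021 0.022 0.023 0.023] 0.172
T 0.65 6 [0.019 0.019 0.019 0.02  0.02 ] 0.172
T 0.66 4 [0.017 0.017 0.017 0.018 0.019] 0.172
T 0.67 4 [0.015 0.015 0.016 0.016 0.016] 0.174
T 0.68 6 [0.013 0.013 0.014 0.015 0.015] 0.171
T 0.69 37 [-0.003 -0.001  0.005  0.009  0.012] 0.172
T 0.7 28 [-0.004  0.047  0.052  0.054  0.056] 0.172
T 0.71 6 [-0.007 -0.007 -0.006 -0.006 -0.006] 0.171
T 0.72 5 [-0.009 -0.009 -0.008 -0.008 -0.008] 0.17
T 0.73 5 [-0.01  -0.01  -0.01   0.003  0.051] 0.176
```

View pics/c1.png

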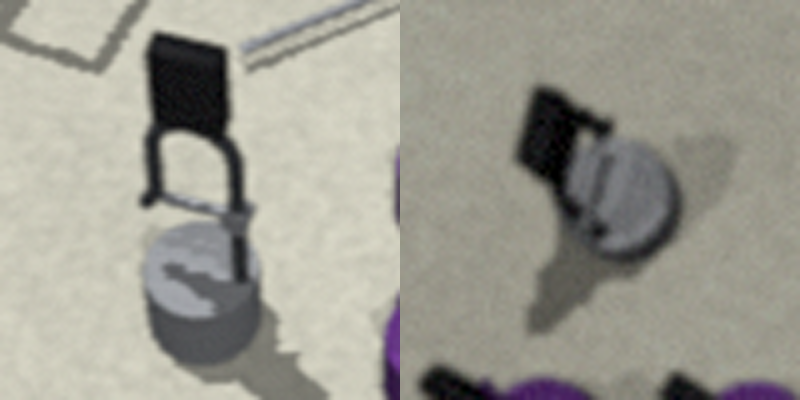

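View pics/c2.png

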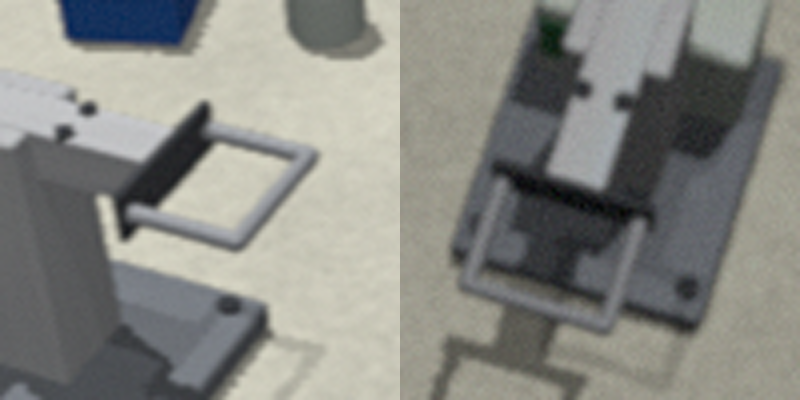

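c1 shows the grey steel cylinder, with its shank on the right at crop (240,270) and its turned-out tip on the left at (148,200). So its +x points roughly along world +x. c2 shows the eye loop, whose front bar runs from about (240,240) to (315,155) in the side crop. Next I'll fit both precisely.

Run:
```python
from h import *
S=dict(np.load("side0.npz"));T=dict(np.load("top0.npz"))
for n,p in(("S",S),("T",T)):
    P=pts(p);x,y,z=P[...,0],P[...,1],P[...,2];ok=p["depth"]>0
    # tab top
    q=ok&(abs(x-.428)<.03)&(abs(y-.26)<.03)&(z>.183)
    for name,q in(("tabtop",q),("hook",ok&(abs(x-.428)<.05)&(abs(y-.26)<.04)&(z>.06)&(z<.195))):
        a=P[q][:,:2];c=a.mean(0);u=np.linalg.svd(a-c,full_matrices=False)[2][0];print(n,name,q.sum(),c.round(4),np.degrees(np.arctan2(u[1],u[0])).round(1), cv2.minAreaRect((a*1000).astype(np.float32)), P[q][:,2].max())
    q=ok&(z>.045)&(z<.135)&(abs(x-.428)<.05)&(abs(y-.26)<.04)
    for zz in np.arange(.05,.14,.01):
        k=q&(abs(z-zz)<.005); xs=np.sort(x[k]); print(zz.round(3),k.sum(),(xs*1000).round()[::max(1,len(xs)//10)])
    # cylinder centre: top surface
    q=ok&(abs(x-.428)<.05)&(abs(y-.26)<.05)&(abs(z-.04)<.004)
    print(n,"cyl",cv2.minEnclosingCircle((P[q][:,:2]*1000).astype(np.float32)))
    q=ok&(z>.165)&(z<.19)&(x>.5)&(x<.612)&(y>-.03)&(y<.13)
    a=P[q][:,:2]; print(n,"loop",q.sum(),cv2.minAreaRect((a*1000).astype(np.float32)))
    for yb in np.arange(-.0,.115,.01):
        k=q&(abs(y-yb)<.005)
        if k.sum(): print(round(yb,3),k.sum(),np.percentile(x[k],[0,25,50,75,100]).round(3),z[k].mean().round(3))
s=bot.read_state();print(R.from_rotvec(s["tcp_rot"]).as_matrix().round(3),s["tool_pos"])
```

```text
S tabtop 158 [0.4276 0.2613] 175.0 ((428.54205322265625, 259.8320007324219), (15.699081420898438, 34.16305160522461), 80.97281646728516) 0.19018207890512095
S hook 822 [0.4262 0.2635] 175.7 ((429.22589111328125, 260.062255859375), (16.599388122558594, 52.55480194091797), 84.77691650390625) 0.19018207890512095
0.05 20 [406. 406. 406. 408. 408. 409. 409. 411. 411. 413.]
0.06 16 [406. 406. 406. 407. 407. 407. 408. 409. 409. 409. 409. 411. 411. 412.
 413. 413.]
0.07 13 [406. 406. 407. 407. 407. 408. 409. 411. 411. 411. 412. 412. 413.]
0.08 36 [406. 408. 410. 411. 413. 418. 425. 436. 440. 449. 453. 455.]
0.09 104 [403. 405. 408. 412. 416. 421. 427. 433. 441. 445. 450.]
0.1 34 [406. 407. 408. 409. 411. 413. 444. 445. 445. 446. 448. 450.]
0.11 31 [406. 406. 407. 409. 411. 411. 413. 444. 446. 448. 450.]
0.12 41 [406. 407. 408. 409. 411. 443. 445. 446. 448. 450. 451.]
0.13 43 [407. 409. 410. 411. 412. 412. 416. 443. 444. 446. 448.]
S cyl ((428.1265869140625, 259.9208679199219), 27.652111053466797)
S loop 373 ((586.9165649414062, 49.79633331298828), (84.71173858642578, 66.72408294677734), 78.8
[... 1433 characters left out ...]
0802001953125, 48.03941345214844), (87.64908599853516, 66.60305786132812), 79.27723693847656)
-0.0 21 [0.587 0.6   0.606 0.611 0.612] 0.179
0.01 96 [0.548 0.569 0.582 0.594 0.611] 0.18
0.02 41 [0.548 0.552 0.555 0.563 0.583] 0.179
0.03 23 [0.55  0.552 0.554 0.556 0.559] 0.18
0.04 23 [0.551 0.554 0.557 0.559 0.562] 0.18
0.05 25 [0.554 0.555 0.557 0.56  0.562] 0.18
0.06 23 [0.555 0.557 0.559 0.562 0.566] 0.18
0.07 23 [0.558 0.559 0.562 0.565 0.568] 0.18
0.08 65 [0.559 0.566 0.587 0.601 0.612] 0.18
0.09 71 [0.561 0.569 0.578 0.59  0.61 ] 0.18
0.1 2 [0.567 0.568 0.569 0.57  0.57 ] 0.176
[[-0.956  0.     0.293]
 [-0.293  0.    -0.956]
 [-0.    -1.    -0.   ]] [ 0.19806219 -0.64528557  0.24829117]
```

```bash
cat >> h.py <<'E'
def plan(wps,yaw_end=None,n=None,step=45):
    """wps: world TCP waypoints; prints slides (tool mm) and turn (about tool y) per row"""
    s=bot.read_state();M=R.from_rotvec(s["tcp_rot"]).as_matrix();p=np.array(s["tool_pos"])
    for q in wps:
        d=np.array(q)-p;k=int(np.ceil(np.linalg.norm(d)*1000/step));print(k,"rows of",(M.T@d*1000/k).round(1),"total",(M.T@d*1000).round(1));p=np.array(q)
E
python3 - <<'E'
from h import *
for f in("side0.npz","top0.npz"):
    p=dict(np.load(f));P=pts(p);ok=(p["depth"]>0)&(P[...,1]<-.1)&(P[...,1]>-.95)&(P[...,0]>.1)&(P[...,0]<.75)
    H,_,_=np.histogram2d([],[],bins=(1,1)),0,0
    g={}
    for a in P[ok&(P[...,2]>.05)]:
        k=(round(a[0]/.08)*.08,round(a[1]/.08)*.08);g[k]=max(g.get(k,0),a[2])
    print(f,{(round(float(k[0]),2),round(float(k[1]),2)):round(float(v),2) for k,v in sorted(g.items())})
plan([(.198,-.645,.34),(.5,-.3,.34),(.53,.0,.34),(.428,.26,.30)])
E
```

```text
side0.npz {(0.16, -0.64): 0.36, (0.16, -0.56): 0.35, (0.24, -0.72): 0.34, (0.24, -0.64): 0.36, (0.24, -0.56): 0.31, (0.32, -0.72): 0.2, (0.32, -0.64): 0.2, (0.4, -0.72): 0.2, (0.4, -0.64): 0.2, (0.4, -0.24): 0.16, (0.48, -0.72): 0.17, (0.48, -0.64): 0.17, (0.48, -0.56): 0.09, (0.48, -0.48): 0.09, (0.48, -0.24): 0.17, (0.56, -0.8): 0.08, (0.56, -0.72): 0.13, (0.56, -0.64): 0.13, (0.56, -0.56): 0.09, (0.56, -0.48): 0.09, (0.64, -0.8): 0.08, (0.64, -0.72): 0.09, (0.64, -0.64): 0.09, (0.64, -0.56): 0.09, (0.64, -0.48): 0.07, (0.64, -0.4): 0.08, (0.64, -0.32): 0.08, (0.72, -0.8): 0.08, (0.72, -0.72): 0.09, (0.72, -0.64): 0.09, (0.72, -0.56): 0.09, (0.72, -0.48): 0.06, (0.72, -0.4): 0.08, (0.72, -0.32): 0.08}
top0.npz {(0.16, -0.16): 0.79, (0.16, -0.08): 0.8, (0.24, -0.72): 0.09, (0.24, -0.64): 0.11, (0.24, -0.16): 0.79, (0.24, -0.08): 0.8, (0.32, -0.72): 0.09, (0.32, -0.64): 0.13, (0.4, -0.64): 0.15, (0.4, -0.24): 0.17, (0.48, -0.72): 0.09, (0.48, -0.64): 0.13, (0.48, -0.56): 0.1, (0.48, -0.48): 0.1, (0.48, -0.24): 0.17, (0.56, -0.72): 0.08, (0.56, -0.64): 0.12, (0.56, -0.56): 0.09, (0.56, -0.48): 0.1, (0.64, -0.72): 0.09, (0.64, -0.64): 0.1, (0.64, -0.56): 0.09, (0.64, -0.48): 0.07, (0.64, -0.4): 0.08, (0.64, -0.32): 0.08, (0.72, -0.72): 0.09, (0.72, -0.64): 0.09, (0.72, -0.56): 0.09, (0.72, -0.48): 0.06, (0.72, -0.4): 0.08, (0.72, -0.32): 0.08}
3 rows of [ -0.  -30.6  -0.1] total [ -0.  -91.7  -0.3]
11 rows of [-35.4   0.  -21.9] total [-389.9    0.  -241.2]
7 rows of [-16.7   0.  -39.7] total [-116.7    0.  -278. ]
7 rows of [  3.    5.7 -39.8] total [  21.2   40.  -278.5]
```

Call:
jog_arm(turn=[[0,0,0],[0,0,0],[0,0,0],[0,0,0],[0,0,0]], slide=[[0,-40,0],[0,-40,0],[-35,0,-22],[-35,0,-22],[-35,0,-22]], grip=[60,60,60,60,60], newtons=60)

```text
time: 1.1
tool_pos: [0.2796, -0.5507, 0.329]
tcp_rot: [-0.307, 2.06, -2.063]
wrist_force: [0.8, -0.3, 0.0]
width: 0.599
```

Call:
jog_arm(turn=[[0,0,0],[0,0,0],[0,0,0],[0,0,0],[0,0,0]], slide=[[-35,0,-22],[-35,0,-22],[-35,0,-22],[-35,0,-22],[-35,0,-22]], grip=[60,60,60,60,60])

```text
time: 1.6
tool_pos: [0.415, -0.3935, 0.3286]
tcp_rot: [-0.309, 2.06, -2.062]
wrist_force: [0.2, -0.2, 0.5]
width: 0.598
```

Call:
jog_arm(turn=[[0,0,0],[0,0,0],[0,0,0],[0,0,0],[0,0,0]], slide=[[-35,0,-22],[-35,0,-22],[-35,0,-22],[-17,0,-40],[-17,0,-40]], grip=[60,60,60,60,60])

```text
time: 2.1
tool_pos: [0.5048, -0.2129, 0.3282]
tcp_rot: [-0.309, 2.061, -2.061]
wrist_force: [0.3, 1.2, -0.7]
width: 0.598
```

Call:
jog_arm(turn=[[0,0,0],[0,0,0],[0,0,0],[0,0,0],[0,0,0]], slide=[[-17,0,-40],[-17,0,-40],[-17,0,-40],[-17,0,-40],[-17,0,-40]], grip=[60,60,60,60,60])

```text
time: 2.6
tool_pos: [0.5266, 0.0034, 0.3287]
tcp_rot: [-0.308, 2.061, -2.061]
wrist_force: [0.9, -0.5, -0.2]
width: 0.6
```

Call:
jog_arm(turn=[[0,0,0],[0,0,0],[0,0,0],[0,0,0],[0,0,0]], slide=[[3,0,-39],[3,0,-39],[3,0,-39],[3,0,-39],[3,0,-39]], grip=[60,60,60,60,60])

```text
time: 3.1
tool_pos: [0.4544, 0.185, 0.3286]
tcp_rot: [-0.308, 2.061, -2.061]
wrist_force: [0.9, 0.3, -0.7]
width: 0.6
```

Call:
jog_arm(turn=[[0,0.12,0],[0,0.12,0],[0,0.12,0],[0,0,0]], slide=[[0,0,-15],[0,0,-15],[0,0,0],[0,0,0]], grip=[60,60,60,60])

```text
time: 3.5
tool_pos: [0.4479, 0.2133, 0.3285]
tcp_rot: [-0.067, -2.191, 2.19]
wrist_force: [0.2, 0.3, -0.1]
width: 0.599
```

Run:
```python
from h import *
s=bot.read_state();M=R.from_rotvec(s["tcp_rot"]).as_matrix();print(M.round(3),s["q"].round(2), np.degrees(np.arctan2(M[1,2],M[0,2])))
plan([(.428,.2597,.29),(.428,.2597,.173)])
for n in("top","side"):
    p=eyes.read_camera(n);save(p,n+"1.png")
```

```text
[[-0.998  0.    -0.061]
 [ 0.061  0.    -0.998]
 [-0.    -1.    -0.   ]] [ 0.39 -0.12  1.87 -0.    1.39  2.03] -93.51013599697168
2 rows of [ 11.3  19.2 -22.6] total [ 22.7  38.5 -45.1]
3 rows of [ 0. 39.  0.] total [  0. 117.   0.]
```

View pics/side1.png

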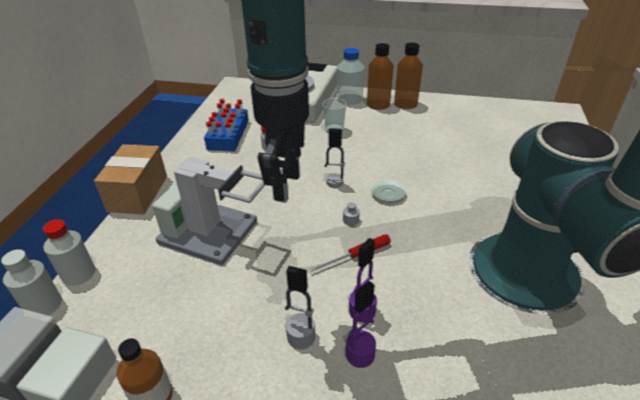

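The side view shows the open gripper at (275,170), upstream of the weight, and its path down is clear.

Call:
jog_arm(turn=[[0,0,0],[0,0,0],[0,0,0],[0,0,0]], slide=[[11.3,19,-22.6],[11.4,19,-22.6],[0,30,0],[0,0,0]], grip=[60,60,60,60])

```text
time: 4.0
tool_pos: [0.4256, 0.2579, 0.256]
tcp_rot: [-0.058, -2.183, 2.192]
wrist_force: [-0.2, -0.5, -0.7]
width: 0.597
```

Run:
```python
from h import *
plan([(.428,.2597,.173)])
for n in("top","side"):
    p=eyes.read_camera(n);save(p,n+"2.png")
    cv2.imwrite("pics/c2"+n+".png",cv2.resize(cv2.imread("pics/"+n+"2.png")[(150 if n=="top" else 200):(290 if n=="top" else 370),(140 if n=="top" else 220):(280 if n=="top" else 400)],None,fx=4,fy=3.5)[:600,:800])
a=cv2.imread("pics/c2top.png")
```

```text
2 rows of [-1.4 41.5 -1.1] total [-2.8 82.9 -2.3]
```

View pics/c2side.png

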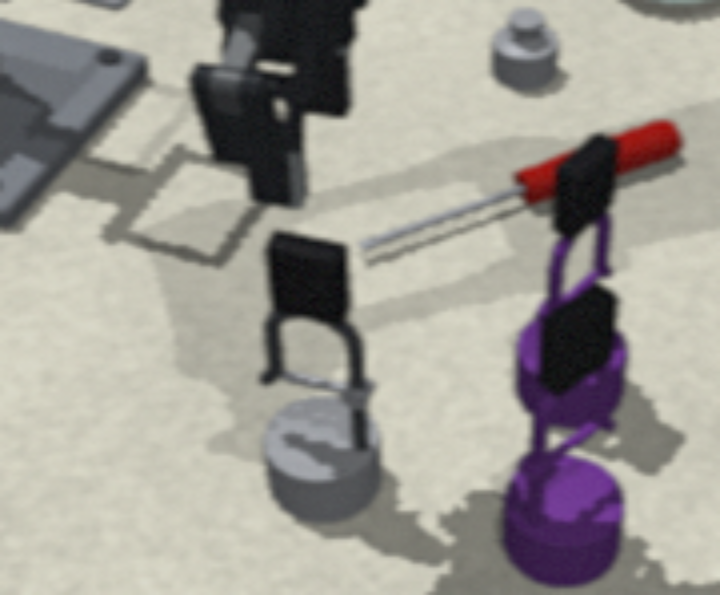

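The crop shows the open gripper above and behind the tab. I'll lower it in part and recheck before closing.

Call:
jog_arm(turn=[[0,0,0],[0,0,0],[0,0,0]], slide=[[0,40,0],[0,10,0],[0,0,0]], grip=[60,60,60])

```text
time: 4.4
tool_pos: [0.4276, 0.2584, 0.2096]
tcp_rot: [-0.066, -2.187, 2.19]
wrist_force: [-0.5, -0.0, -0.2]
width: 0.599
```

Run:
```python
from h import *
plan([(.428,.2597,.173)])
s=bot.read_state();M=R.from_rotvec(s["tcp_rot"]).as_matrix();print(M.round(3),s["tool_pos"],s["joint_vel"].round(3))
```

```text
1 rows of [-0.4 36.6 -1.4] total [-0.4 36.6 -1.4]
[[-0.998 -0.003 -0.063]
 [ 0.063 -0.001 -0.998]
 [ 0.003 -1.     0.002]] [0.42764725 0.25835039 0.20955621] [ 0.003 -0.018 -0.043  0.     0.008  0.002]
```

Call:
jog_arm(turn=[[0,0,0],[0,0,0],[0,0,0],[0,0,0]], slide=[[0,20,-1],[0,15,0],[0,0,0],[0,0,0]], grip=[60,60,60,30])

```text
time: 4.8
tool_pos: [0.4285, 0.2602, 0.1758]
tcp_rot: [-0.068, -2.19, 2.19]
wrist_force: [1.0, 0.2, 0.2]
width: 0.447
```

Call:
jog_arm(turn=[[0,0,0],[0,0,0],[0,0,0],[0,0,0],[0,0,0]], slide=[[0,0,0],[0,0,0],[0,0,0],[0,0,0],[0,0,0]], grip=[5,0,0,0,0], newtons=70)

```text
time: 5.3
tool_pos: [0.4292, 0.2604, 0.1766]
tcp_rot: [-0.07, -2.191, 2.19]
wrist_force: [0.5, -2.2, 5.5]
width: 0.152
```

Run:
```python
from h import *
p=eyes.read_camera("side");save(p,"side3.png")
cv2.imwrite("pics/c3.png",cv2.resize(p["img"][200:370,220:400,::-1],None,fx=4,fy=3.5))
```

```text
(no output)
```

View pics/c3.png

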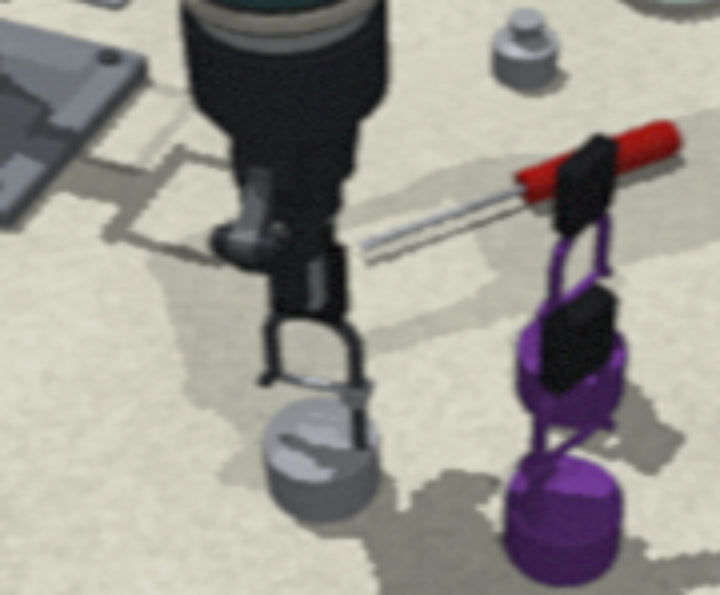

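The jaws hold the tab (opening about 13 mm) and nothing else moved. I'll lift.

Call:
jog_arm(turn=[[0,0,0],[0,0,0],[0,0,0],[0,0,0],[0,0,0]], slide=[[0,-20,0],[0,-30,0],[0,-35,0],[0,-35,0],[0,0,0]], grip=[0,0,0,0,0])

```text
time: 5.85
tool_pos: [0.4305, 0.2617, 0.2993]
tcp_rot: [-0.076, -2.198, 2.188]
wrist_force: [3.1, 0.2, -6.3]
width: 0.151
```

Run:
```python
from h import *
s=bot.read_state();M=R.from_rotvec(s["tcp_rot"]).as_matrix();print(M.round(3),s["tool_pos"],s["wrist_force"].round(1),s["torque"].round(2),s["width"],s["q"].round(2))
plan([(.474,.072,.295)],step=35)
for n in("side","top"):
    p=eyes.read_camera(n);save(p,n+"4.png")
    P=pts(p);x,y,z=P[...,0],P[...,1],P[...,2];ok=p["depth"]>0
    h0=s["tool_pos"][2]-.0046-.172;b=(abs(x-.428)<.06)&(abs(y-.26)<.06)&ok
    q=b&(abs(z-.04-h0)<.006)
    print(n,"cyl",q.sum(),cv2.minEnclosingCircle((P[q][:,:2]*1000).astype(np.float32)),z[q].mean())
    q=b&(z-h0>.06)&(z-h0<.13);a=P[q][:,:2];c=a.mean(0);u=np.linalg.svd(a-c,full_matrices=False)[2][0];print(n,q.sum(),c,np.degrees(np.arctan2(u[1],u[0])))
    q=b&(z-h0>.005)&(z-h0<.04);print("low",P[q].min(0),P[q].max(0))
```

```text
[[-0.998  0.007 -0.062]
 [ 0.062  0.004 -0.998]
 [-0.007 -1.    -0.005]] [0.43049151 0.26166686 0.29928694] [ 3.1  0.2 -6.3] [ 0.14 -0.42 -0.04] 0.1512151626003807 [ 0.5  -0.1   1.9   0.    1.33  2.13]
6 rows of [-9.2  0.6 31.1] total [-55.2   3.8 186.6]
side cyl 635 ((433.0622253417969, 263.2549743652344), 28.483325958251953) 0.16225934925447963
side 373 [0.42704964 0.26464184] 176.13748025548736
low [0.40460014 0.23534803 0.12785036] [0.45772974 0.29123164 0.16268499]
top cyl 369 ((428.7596435546875, 259.410888671875), 26.479122161865234) 0.1604941682190643
top 76 [0.41734622 0.25944352] -174.85020631918576
low [0.40195001 0.23386503 0.1277421 ] [0.45412085 0.28409048 0.16268455]
```

View pics/side4.png

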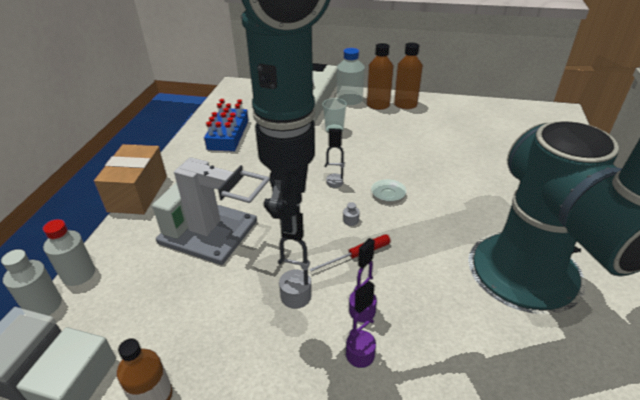

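The weight hangs straight in the jaws, with its cylinder at (295,288) clear of the bench. I'll move it to in front of the eye.

Call:
jog_arm(turn=[[0,0,0],[0,0,0],[0,0,0],[0,0,0],[0,0,0]], slide=[[-6,0,20],[-10,0,35],[-12,0,40],[-12,0,40],[-10,0,31]], grip=[0,0,0,0,0])

```text
time: 6.45
tool_pos: [0.4657, 0.0891, 0.2906]
tcp_rot: [-0.06, -2.184, 2.188]
wrist_force: [1.1, -0.4, -7.5]
width: 0.152
```

Call:
jog_arm(turn=[[0,0.05,0],[0,0.05,0],[0,0.04,0],[0,0,0],[0,0,0]], slide=[[-5,0,15],[0,3,5],[0,0,0],[0,0,0],[0,0,0]], grip=[0,0,0,0,0])

```text
time: 6.95
tool_pos: [0.4699, 0.0712, 0.2892]
tcp_rot: [-0.208, -2.112, 2.114]
wrist_force: [0.1, 1.3, -6.4]
width: 0.148
```

```bash
cat > m.py <<'E'
from h import *
import sys
s=bot.read_state();M=R.from_rotvec(s["tcp_rot"]).as_matrix();print(s["time"],s["tool_pos"].round(4),s["wrist_force"].round(1),s["width"].round(3),"jaw yaw",np.degrees(np.arctan2(M[1,2],M[0,2])).round(1)+90)
t=s["tool_pos"];yw=np.arctan2(M[1,2],M[0,2])+np.pi/2
e=np.array([np.cos(np.radians(-12)),np.sin(np.radians(-12))]);f=np.array([-e[1],e[0]])
E0=np.array([.559,.0545]);d=t[:2]-E0;print("TCP rel eye: x %.1f y %.1f mm"%(d@e*1000,d@f*1000))
tag=sys.argv[1]
for n in("side","top"):
    p=eyes.read_camera(n);save(p,n+tag+".png");np.savez(n+tag+".npz",**{k:np.array(v) for k,v in p.items()})
    P=pts(p);ok=p["depth"]>0
    L=np.stack([(P[...,:2]-t[:2])@e,(P[...,:2]-t[:2])@f,P[...,2]-t[2]],-1)*1000
    b=ok&(abs(L[...,0])<45)&(abs(L[...,1])<40)
    q=b&(L[...,2]<-132)&(L[...,2]>-142);
    if q.sum()>10: print(n,"cyl",q.sum(),[np.round(v,1) for v in cv2.minEnclosingCircle(L[q][:,:2].astype(np.float32))],"top z",P[...,2][q].mean().round(4))
    q=b&(L[...,2]<-40)&(L[...,2]>-100)&(abs(L[...,1])<15)
    if q.sum()>10:
        a=L[q][:,:2];c=a.mean(0);u=np.linalg.svd(a-c,full_matrices=False)[2][0];print(n,"hook",q.sum(),c.round(1),"yaw rel eye",np.degrees(np.arctan(u[1]/u[0])).round(1),a.min(0).round(1),a.max(0).round(1))
S=cv2.imread("pics/side"+tag+".png")[110:290,170:350];T=cv2.imread("pics/top"+tag+".png")[60:240,240:420]
cv2.imwrite("pics/m"+tag+".png",np.hstack([cv2.resize(S,(400,400)),cv2.resize(T,(400,400))]))
E
python3 m.py 5
```

```text
Traceback (most recent call last):
  File "m.py", line 3, in <module>
    s=bot.read_state();M=R.from_rotvec(s["tcp_rot"]).as_matrix();print(s["time"],s["tool_pos"].round(4),s["wrist_force"].round(1),s["width"].round(3),"jaw yaw",np.degrees(np.arctan2(M[1,2],M[0,2])).round(1)+90)
                                                                                                                                  ^^^^^^^^^^^^^^^^
AttributeError: 'float' object has no attribute 'round'
```

```bash
sed -i 's/s\["width"\].round(3)/round(float(s["width"]),3)/' m.py; python3 m.py 5
```

```text
6.95 [0.4699 0.0712 0.2892] [ 0.1  1.3 -6.4] 0.148 jaw yaw -11.5
TCP rel eye: x -90.6 y -2.2 mm
side cyl 376 [array([-1.6, -0.7]), np.float64(28.1)] top z 0.1522
side hook 285 [-3.5  2.1] yaw rel eye 0.4 [-26.5  -7. ] [28.2  7.4]
top cyl 331 [array([-0.8, -0.3]), np.float64(26.8)] top z 0.154
top hook 77 [-17.1  -1.3] yaw rel eye -2.4 [-26.3  -6.2] [6.9 5.9]
```

View pics/m5.png

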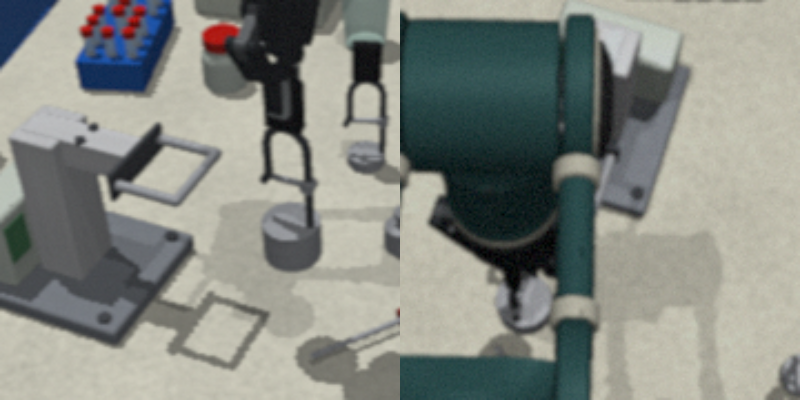

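The side crop shows the hook tip facing the eye, squared to it, with the bar at about the mouth's height. I'll raise it 5 mm to centre the bar in the mouth, then enter in two stages.

Call:
jog_arm(turn=[[0,0,0],[0,0,0],[0,0,0],[0,0,0],[0,0,0]], slide=[[0,-5,-2],[-15,0,0],[-18,0,0],[-12,0,0],[0,0,0]], grip=[0,0,0,0,0])

```text
time: 7.55
tool_pos: [0.5178, 0.0639, 0.2976]
tcp_rot: [-0.217, -2.116, 2.116]
wrist_force: [-0.7, 0.4, -7.6]
width: 0.155
```

```bash
python3 m.py 6
```

```text
7.55 [0.5178 0.0639 0.2976] [-0.7  0.4 -7.6] 0.155 jaw yaw -11.599999999999994
TCP rel eye: x -42.2 y 0.6 mm
side cyl 366 [array([-1.2,  1.5]), np.float64(27.8)] top z 0.1605
side hook 280 [-4.1  2.3] yaw rel eye 0.6 [-26.7  -6.2] [26.3  7.7]
top cyl 196 [array([ 0.5, -0.2]), np.float64(26.5)] top z 0.1616
top hook 61 [-15.2  -1.2] yaw rel eye -1.7 [-25.7  -6.4] [8.6 5.8]
```

View pics/m6.png

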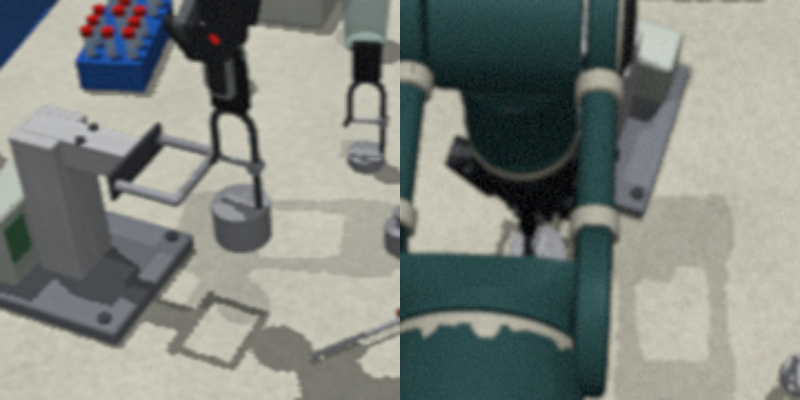

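Call:
jog_arm(turn=[[0,0,0],[0,0,0],[0,0,0],[0,0,0],[0,0,0]], slide=[[-10,2,0],[-12,0,0],[-12,0,0],[-8,0,0],[0,0,0]], grip=[0,0,0,0,0])

```text
time: 8.15
tool_pos: [0.5585, 0.0553, 0.2953]
tcp_rot: [-0.216, -2.115, 2.115]
wrist_force: [-1.3, 0.2, -7.4]
width: 0.151
```

```bash
python3 m.py 7
```

```text
8.15 [0.5585 0.0553 0.2953] [-1.3  0.2 -7.4] 0.151 jaw yaw -11.599999999999994
TCP rel eye: x -0.6 y 0.7 mm
side cyl 262 [array([-0.8,  1.3]), np.float64(28.3)] top z 0.1579
side hook 270 [-3.4  1.9] yaw rel eye 0.3 [-27.6  -8. ] [25.6  7.4]
```

View pics/m7.png

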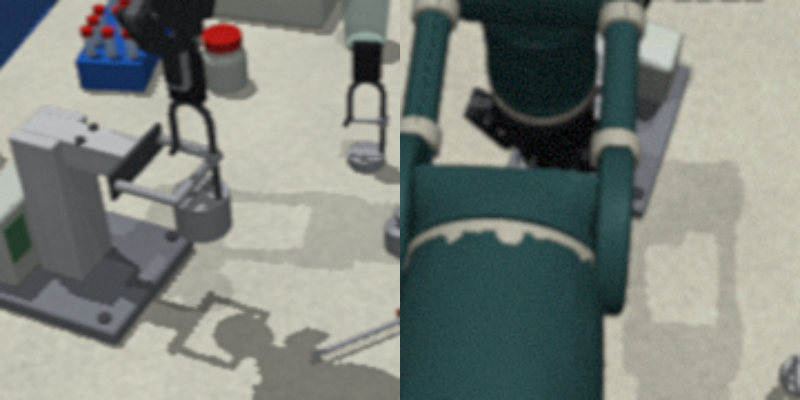

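The bar now lies in the mouth, with the tip over the opening, the shank on the near side and no contact force. I'll press down in stages and watch the force.

Call:
jog_arm(turn=[[0,0,0],[0,0,0],[0,0,0],[0,0,0],[0,0,0]], slide=[[0,8,0],[0,8,0],[0,8,0],[0,6,0],[0,0,0]], grip=[0,0,0,0,0])

```text
time: 8.75
tool_pos: [0.5565, 0.0557, 0.2644]
tcp_rot: [-0.213, -2.114, 2.115]
wrist_force: [-1.6, 0.5, -4.0]
width: 0.151
```

```bash
python3 m.py 8
```

```text
8.75 [0.5565 0.0557 0.2644] [-1.6  0.5 -4. ] 0.151 jaw yaw -11.599999999999994
TCP rel eye: x -2.7 y 0.7 mm
side cyl 343 [array([-2.2, -0.1]), np.float64(28.3)] top z 0.1273
side hook 306 [-3.5  1.8] yaw rel eye -0.5 [-27.3 -14.7] [26.8 14.2]
```

View pics/m8.png

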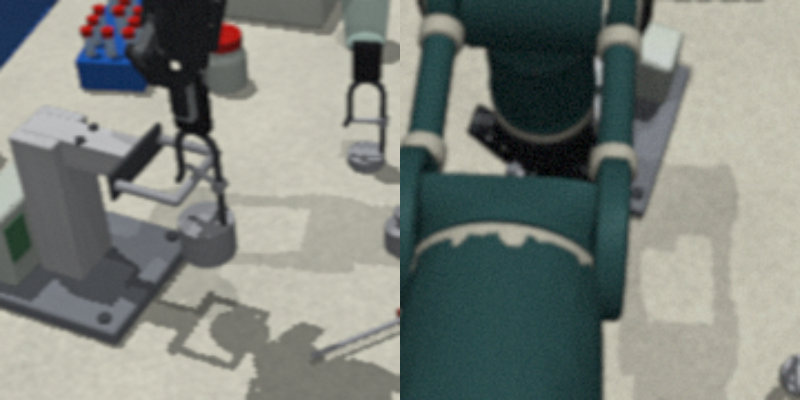

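Gate contact is about 3 N and the gate is opening. I'll continue, correcting 2 mm forward.

Call:
jog_arm(turn=[[0,0,0],[0,0,0],[0,0,0],[0,0,0],[0,0,0]], slide=[[-1,8,0],[0,8,0],[0,8,0],[-1,8,0],[0,0,0]], grip=[0,0,0,0,0])

```text
time: 9.35
tool_pos: [0.5577, 0.0551, 0.2302]
tcp_rot: [-0.21, -2.112, 2.114]
wrist_force: [-1.6, 0.3, -7.5]
width: 0.149
```

```bash
python3 m.py 9
```

```text
9.35 [0.5577 0.0551 0.2302] [-1.6  0.3 -7.5] 0.149 jaw yaw -11.599999999999994
TCP rel eye: x -1.4 y 0.3 mm
side cyl 340 [array([-1.2, -0.6]), np.float64(28.6)] top z 0.093
side hook 260 [-5.5  2.2] yaw rel eye 0.4 [-26.4 -10.4] [23.7 14.6]
```

View pics/m9.png

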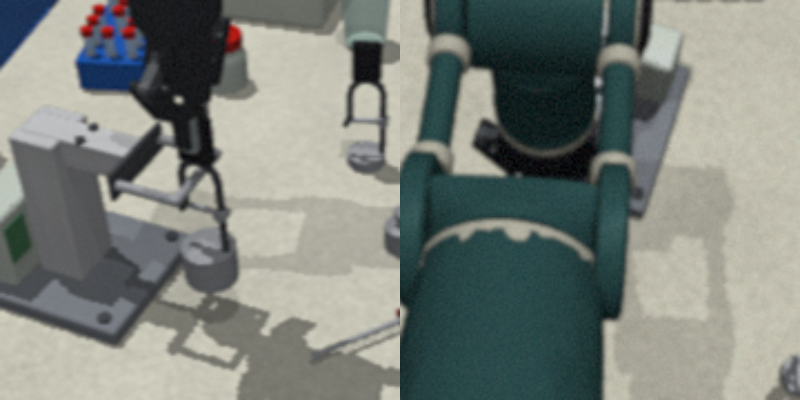

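Force is back to the bare weight at -7.5 N, and the gate line shows shut below the bar, at crop (200,208). I'll lower the last ~9 mm gently until the bend takes the load.

Call:
jog_arm(turn=[[0,0,0],[0,0,0],[0,0,0],[0,0,0]], slide=[[-1,3,0],[0,3,0],[0,2,0],[0,0,0]], grip=[0,0,0,0])

```text
time: 9.85
tool_pos: [0.5597, 0.0551, 0.2248]
tcp_rot: [-0.214, -2.115, 2.115]
wrist_force: [0.4, 0.1, -7.2]
width: 0.146
```

```bash
python3 m.py 10
```

```text
9.85 [0.5597 0.0551 0.2248] [ 0.4  0.1 -7.2] 0.146 jaw yaw -11.599999999999994
TCP rel eye: x 0.6 y 0.7 mm
side cyl 335 [array([-1. , -0.4]), np.float64(28.1)] top z 0.0878
side hook 249 [-5.5  2.4] yaw rel eye 0.7 [-26.2  -7.2] [25.  14.3]
```

Call:
jog_arm(turn=[[0,0,0],[0,0,0],[0,0,0],[0,0,0]], slide=[[0,1,0],[0,1,0],[0,1,0],[0,0,0]], grip=[0,0,0,0])

```text
time: 10.35
tool_pos: [0.5598, 0.0551, 0.2221]
tcp_rot: [-0.214, -2.115, 2.115]
wrist_force: [0.0, 0.2, -7.6]
width: 0.147
```

```bash
python3 m.py 11
```

```text
10.35 [0.5598 0.0551 0.2221] [ 0.   0.2 -7.6] 0.147 jaw yaw -11.599999999999994
TCP rel eye: x 0.7 y 0.7 mm
side cyl 327 [array([0.2, 2. ]), np.float64(28.2)] top z 0.0849
side hook 240 [-6.   2.6] yaw rel eye 1.2 [-26.   -7.1] [24.7 14. ]
```

View pics/m11.png

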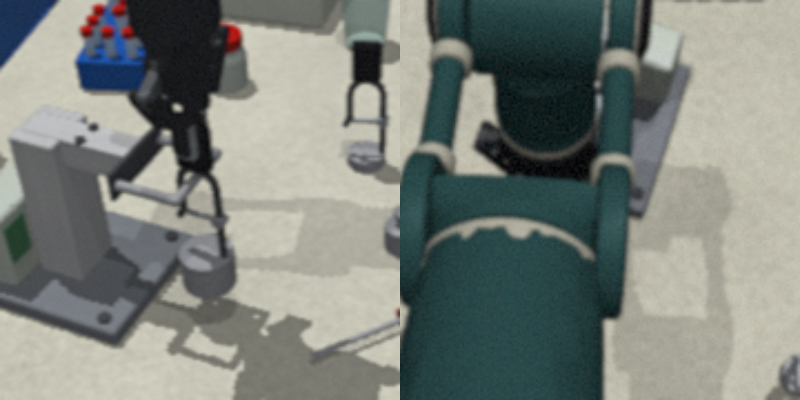

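Call:
jog_arm(turn=[[0,0,0],[0,0,0],[0,0,0]], slide=[[0,1,0],[0,0.5,0],[0,0,0]], grip=[0,0,0])

```text
time: 10.75
tool_pos: [0.5601, 0.0551, 0.2209]
tcp_rot: [-0.215, -2.115, 2.115]
wrist_force: [0.8, 0.7, -6.8]
width: 0.149
```

Call:
jog_arm(turn=[[0,0,0],[0,0,0],[0,0,0]], slide=[[0,0.5,0],[0,0.5,0],[0,0,0]], grip=[0,0,0])

```text
time: 11.05
tool_pos: [0.5602, 0.0551, 0.2206]
tcp_rot: [-0.215, -2.115, 2.115]
wrist_force: [-1.2, -0.2, -1.0]
width: 0.151
```

The load has gone from -7 to -1 N, so the bend is sitting on the bar. I'll release slowly.

Call:
jog_arm(turn=[[0,0,0],[0,0,0],[0,0,0],[0,0,0],[0,0,0]], slide=[[0,0,0],[0,0,0],[0,0,0],[0,0,0],[0,0,0]], grip=[19,23,30,40,50], newtons=30)

```text
time: 11.55
tool_pos: [0.5602, 0.0551, 0.2201]
tcp_rot: [-0.215, -2.115, 2.115]
wrist_force: [0.4, -0.1, -0.0]
width: 0.497
```

```bash
python3 m.py 12
```

```text
11.55 [0.5602 0.0551 0.2201] [ 0.4 -0.1 -0. ] 0.497 jaw yaw -11.599999999999994
TCP rel eye: x 1.1 y 0.9 mm
side cyl 336 [array([1.4, 0.1]), np.float64(29.0)] top z 0.0832
side hook 229 [-5.4  2.8] yaw rel eye 1.0 [-25.4  -6.6] [28.6 14.3]
```

View pics/m12.png

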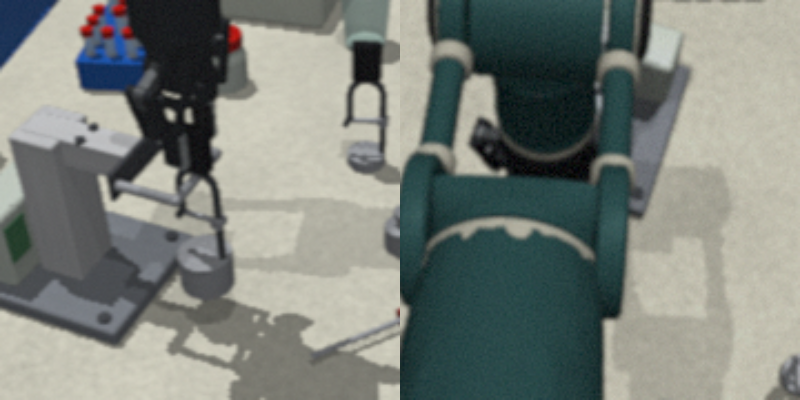

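The weight hangs from the bar with the jaws open and zero force. I'll withdraw straight up.

Call:
jog_arm(turn=[[0,0,0],[0,0,0],[0,0,0],[0,0,0],[0,0,0]], slide=[[0,-8,0],[0,-20,0],[0,-35,0],[0,-40,0],[0,-30,0]], grip=[55,60,60,60,60])

```text
time: 12.15
tool_pos: [0.5605, 0.0551, 0.3561]
tcp_rot: [-0.218, -2.117, 2.116]
wrist_force: [-0.1, 1.3, 0.3]
width: 0.601
```

Call:
jog_arm(turn=[[0,0,0],[0,0,0],[0,0,0],[0,0,0],[0,0,0]], slide=[[30,0,0],[40,0,0],[30,0,0],[0,0,0],[0,0,0]], grip=[60,60,60,60,60])

```text
time: 12.65
tool_pos: [0.462, 0.0753, 0.3538]
tcp_rot: [-0.217, -2.117, 2.116]
wrist_force: [-0.3, 0.2, 0.4]
width: 0.6
```

Call:
jog_arm(turn=[[0,0,0],[0,0,0],[0,0,0],[0,0,0],[0,0,0]], slide=[[0,0,0],[0,0,0],[0,0,0],[0,0,0],[0,0,0]], grip=[60,60,60,60,60])

```text
time: 13.15
tool_pos: [0.4623, 0.0751, 0.3525]
tcp_rot: [-0.214, -2.114, 2.115]
wrist_force: [-0.4, 0.1, -0.6]
width: 0.597
```

Run:
```python
from h import *
print(bot.read_state()["wrist_force"].round(1))
e=np.array([np.cos(np.radians(-12)),np.sin(np.radians(-12))]);f=np.array([-e[1],e[0]])
for i in range(2):
    p=eyes.read_camera("side");save(p,"side13.png");P=pts(p);ok=p["depth"]>0
    L=np.stack([(P[...,:2]-[.559,.0545])@e,(P[...,:2]-[.559,.0545])@f,P[...,2]],-1)*1000
    b=ok&(abs(L[...,0])<50)&(abs(L[...,1])<40)
    q=b&(abs(L[...,2]-83)<5);print("cyl",[np.round(v,1) for v in cv2.minEnclosingCircle(L[q][:,:2].astype(np.float32))],L[q][:,2].mean().round(1))
    q=b&(L[...,2]>192)&(L[...,2]<240);print("tab",cv2.minAreaRect(L[q][:,:2].astype(np.float32)),L[q][:,2].max())
cv2.imwrite("pics/m13.png",cv2.resize(p["img"][110:260,170:350,::-1],(720,600),interpolation=cv2.INTER_CUBIC))
```

```text
[-0.4  0.1 -0.6]
cyl [array([3.1, 1.7]), np.float64(29.0)] 83.4
tab ((0.17238616943359375, 2.8404293060302734), (35.66865921020508, 15.704358100891113), 2.1503641605377197) 233.42092263693291
cyl [array([ 0.8, -0.1]), np.float64(29.6)] 83.4
tab ((-0.085968017578125, 2.468937873840332), (35.81745529174805, 15.078948974609375), 3.6943862438201904) 233.36562110999304
```

View pics/m13.png

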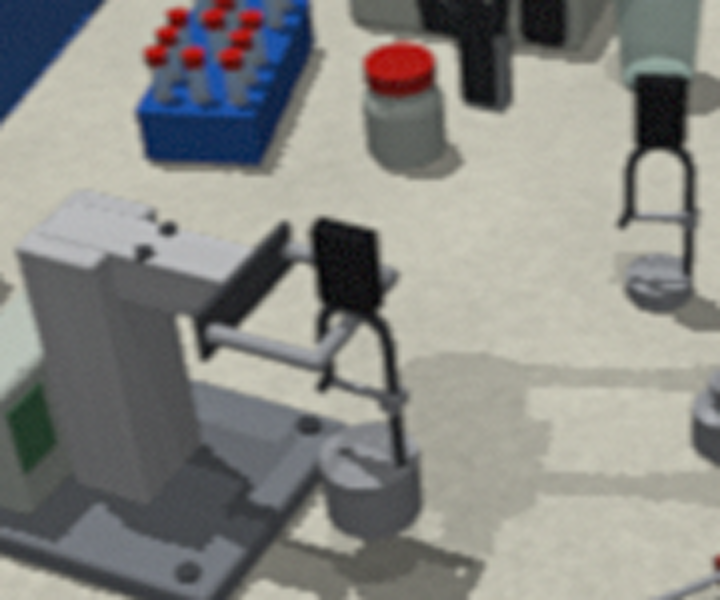

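View pics/side13.png

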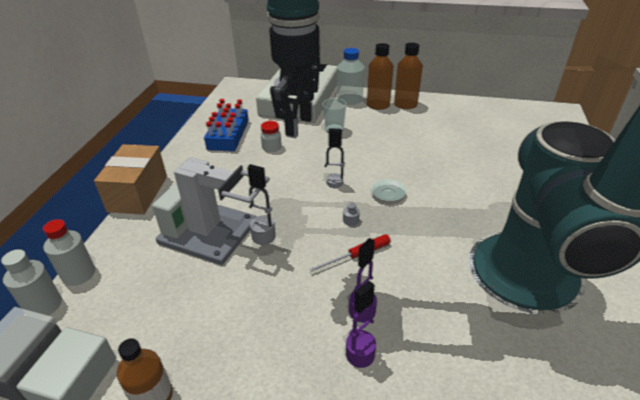

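The larger weight hangs from the bar. Its gate is shut beneath the bar, with the gate line at (335,380)-(400,400) in the crop. The small weight stands untouched at (335,160). I'll let any swing settle, then hand in.

Call:
jog_arm(turn=[[0,0,0],[0,0,0],[0,0,0],[0,0,0],[0,0,0]], slide=[[0,0,0],[0,0,0],[0,0,0],[0,0,0],[0,0,0]], grip=[60,60,60,60,60])

```text
time: 13.75
tool_pos: [0.462, 0.0752, 0.3528]
tcp_rot: [-0.215, -2.115, 2.115]
wrist_force: [0.3, 0.1, -0.2]
width: 0.597
```

Call:
jog_arm(turn=[[0,0,0],[0,0,0],[0,0,0],[0,0,0],[0,0,0]], slide=[[0,0,0],[0,0,0],[0,0,0],[0,0,0],[0,0,0]], grip=[60,60,60,60,60])

```text
time: 14.25
tool_pos: [0.462, 0.0752, 0.3528]
tcp_rot: [-0.215, -2.115, 2.115]
wrist_force: [0.3, -0.3, -0.5]
width: 0.601
```

Run:
```python
from h import *
e=np.array([np.cos(np.radians(-12)),np.sin(np.radians(-12))]);f=np.array([-e[1],e[0]])
p=eyes.read_camera("side");save(p,"side14.png");P=pts(p);ok=p["depth"]>0
L=np.stack([(P[...,:2]-[.559,.0545])@e,(P[...,:2]-[.559,.0545])@f,P[...,2]],-1)*1000
b=ok&(abs(L[...,0])<50)&(abs(L[...,1])<40)
for lo,hi in((55,80),(120,150),(192,240)):
    q=b&(L[...,2]>lo)&(L[...,2]<hi);print(lo,q.sum(),np.percentile(L[q],[2,98],axis=0).round(1).tolist())
for r in nets.search_frame("small_grip",p)[:1]: print(w(p,r["xyz"]).round(3),r["conf"])
print(bot.finish_job())
```

```text
55 212 [[-24.6, -7.4, 55.3], [20.1, 28.4, 79.4]]
120 127 [[-23.6, -2.8, 121.4], [25.2, 8.2, 148.6]]
192 340 [[-16.9, -4.3, 193.5], [15.9, 9.1, 232.6]]
[ 0.452 -0.214  0.086] 0.81
the job is handed in; nothing more can be done
None
```

The larger (grey) weight now hangs from the eye's front bar, and I handed the job in at about 14.3 s of the 45 s allowed. I gripped it by its black tab and brought the bar into the hook's mouth. I then pressed down until the gate opened (about 3 N) and shut beneath the bar, and let go once the bar carried the load.

**Last checks:**
- **Weight:** it hangs upright and still, with the tab within about 2–3 mm of centre over the bar. The picture shows the gate shut under the bar.
- **Robot:** the gripper is clear, with no meaningful force at the wrist.
- **Other items:** the smaller weight is where it started, within measuring error, and the purple look-alikes were not touched.

No check failed. The first picture after release showed a 1–3 mm scatter in the measured cylinder position. I took that for measurement noise or a slight swing and waited another second before handing in.

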